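# Index the tube carousel to the third stop and hold it for reading

### The arm

A 6-joint arm with a two-finger parallel gripper is mounted at the origin on the work surface. World frame = base frame: x ahead of the robot, y to its left, z up, the work surface at z = 0. Lengths are in m, angles in rad, forces in N, time in s.
With the tool pointing down it reaches from about 0.35 to 0.975 m from the base axis. Payload 17.4 kg.
Tool frame: the origin (TCP) lies midway between the tips of the shut fingers; the grasp point (between the pads) lies 19 mm behind it; z points along the fingers, y is the line along which they close (so a half turn about z gives the same grasp; the last joint's range is limited). The gripper opens to 85 mm and grips with 20 to 120 N. Pads are 22 mm wide; open, the fingers measure 114 mm over their backs; the gripper's body (76 mm by 85 mm) begins 54 mm behind the grasp point. The pads swing forward as they close: fully open they stand 13 mm farther back than shut.
Start: joints at [1.201, 0.116, 1.442, -0, 1.584, -0.038], TCP at [0.22, 0.638, 0.231] pointing down, gripper open.
Joint ranges: [-2.83, 2.83], [-0.83, 2.19], [0.07, 2.5], [-1.14, 4.28], [0.01, 3], [-2.97, 2.97]. Speed limits (rad/s): [1.89, 1.89, 2.22, 3.14, 3.14, 3.14].

### API

Orientations are given as a rotation vector (axis times angle).
In Python, from rig import arm, vision, workorder gives the robot as it stands.
- The arm moves only by the tool servo_tool, never from a script. Its argument "steps" is one flat list of numbers, 7 for each row, row after row: the shift along the world's x, y, z in mm, then the turn, a rotation vector about the world's x, y, z in degrees, then the opening, from 0 (shut) to 1 (fully open). A call has 1 to 20 rows; each row is the pose to reach, as a shift and turn from the pose commanded when the call began; what a row does not reach only later rows make up. A row lasts 1/12 s, in which the tool goes at most 41.7 mm and 7.16 degrees, less where a joint would pass 70% of its speed; a pose out of reach is approached as far as the arm can. A call with a gripper value outside its range is refused whole. The fingers move at their own pace and stop on an object; "grip_force" is the grip in N (left out, the last holds). Time passes only in rows, so rows that repeat a pose let the fingers close. It gives the time, the measured TCP pose, the force, the opening and the grip force at its end, in the units of the state.
- arm.observe(): the state, without advancing time (a new reading comes with each control period).
- vision.get_image(name): name is "scene" or "top"; returns the picture (480x640x3 uint8, red, green, blue); there is no depth.
- vision.camera_model(name): a dict with "fx", "fy", "cx", "cy" (pixels), "R" (3x3) and "t" (3): a world point X has camera coordinates R X + t. Camera axes: x right, y down, z forward; pixel columns grow to the right and rows downward; lengths in m; the calibration is good to about 2 mm. A picture is of the moment at which its call begins. camera_model takes no time and is no camera call.
- workorder.sign_off(): hands the job in; it is judged then, once.
The state is a dict: "time_s": time; "q": joint angles; "qvel": joint speeds; "tau": joint torques, N m; "eef_pos": TCP position; "tcp_rot": TCP orientation; "force": force on the tool from outside, world axes, zero at the start; "torque": the same for the moment, N m; "opening": finger opening in m; "gripper_force": force on a finger pad.
Only numpy, scipy, OpenCV 4.12 (cv2) and the standard library are available. Lean on these libraries where they do the work, as an engineer would, in place of code of your own. Each camera call takes 0.05 s, during which the arm holds its last target. There are 200 camera calls.

### The job

On the lab bench stands a tube carousel with a lock pedal at its side. Press the pedal down fully until it snaps over and stays down, which frees the carousel; then grip the bar knob on top and turn it clockwise (seen from above) by three clicks, so that the third tube comes to the pointer, without overshooting to the fourth, and finish while still holding the knob there, because the carousel springs back if let go. Do not handle the tubes, and leave the things around the stand where they are.

Things in the scene. Friction and masses are not known exactly. Their poses are not given: they have to be found in the camera images.
- stand: the tube stand, fixed to the bench: a white round foot 176 mm across, 12 mm thick; origin at the centre of its underside, on the carousel's axis. The lock pedal sticks out on the stand's -y side. At the start a steel pin between two lugs on the carousel's rim, next to the pedal, locks the carousel
- knob_grip (a point): point on the axis of the black bar knob on top of the carousel, 147 mm above the bench, at the height to grip. The bar is 50 mm long (along this point's x axis), 14 mm thick (its y axis) and 38 mm high, from 125 to 163 mm above the bench; below it is only the 18 mm stem, above the tubes. z is up. The knob turns with the carousel
- carousel (a joint): turn of carousel and knob, rad, growing clockwise from above: 0 at home (the start), a click each 0.419 (24 degrees), third stop 1.257, end 5.0. A return spring (0.06 to 0.075 N m) drives it back to 0 when let go, even at a stop; clicks are a ripple of about 0.05 N m on top of it: torque rises before a click, drops after it. Locked at 0 (0.03 rad play) until the pedal is pressed
- pedal_pad (a point): centre of the top face of the black rubber pad of the lock pedal, 162 mm from the carousel's axis and 49 mm above the bench when up; it sinks 24 mm when pressed fully. The pad is 40 mm (along the stand's x) by 32 mm (along its y), free air under it
- lock_pedal (a joint): angle of the lock pedal, rad: 0 up (locked, as at the start), 0.40 fully down (unlocked). It needs about 6 N on the pad to start, less as it sinks; past about 0.29 it snaps down by itself and stays down
- tube_ring: the 14 red-capped tubes (each 16 mm across at the cap, 75 mm tall, tops 107 mm above the bench) on a 108 mm circle of 15 places, one empty, in the white discs (134 mm across) of the carousel, turning with it; origin on the axis at bench level. Not to be handled
- tube_block: bystander: white foam block 100 x 160 x 30 mm with red-capped tubes standing in it, 87 mm tall in all; origin at the centre of its underside
- reagent_bottle: bystander: white bottle 64 mm across, 130 mm tall; origin at the centre of its underside
- tip_box: bystander: yellow pipette tip box 85 x 120 x 51 mm; origin at the centre of its underside
- pointer_tip (a point): tip of the fixed pointer on the stand's -x side, 70 mm from the axis and 80 mm above the bench, on a post 16 mm wide and 83 mm high; it points inwards at one tube place (the empty one at the start)

How it is judged:
By the outcome, as a careful person would: the job done as asked, in the order asked, and still so for the second after the job is handed in, while the arm keeps its last pose, push and grip.
It also fails if it takes over 48 s, if anything falls off the work surface, if the arm or the gripper's body presses on something with over 40 N, if the wrist force passes 120 N, or if a joint passes its speed limit or range.

## Working session

There is one attempt and no reset: what is moved stays moved. The work goes in short steps, Python scripts to look and compute and a tool call to move; the robot and the scene stay as the last step left them, time stands still between calls to the robot, and variables do not carry over. Pictures are saved under pics/ and viewed, at most 10 in all, crops included, and the job is handed in when it is done.

Besides the shell and the picture viewer there is one more tool, called after "Request:" as name(argument=value, ...) on one line, values as JSON. servo_tool: Moves the arm, as the interface text tells. Its arguments: {"type":"object","properties":{"steps":{"type":"array","items":{"type":"number"}},"grip_force":{"type":"number"}},"required":["steps"]}

```bash
mkdir -p pics; cat > h.py <<'E'
import numpy as np, cv2
from rig import arm, vision, workorder
def snap(n,f):
    im=vision.get_image(n); cv2.imwrite('pics/'+f,im[:,:,::-1]); return im
def ray(n,u,v,z):
    m=vision.camera_model(n); R=np.array(m['R']); t=np.array(m['t'])
    c=-R.T@t; d=R.T@np.array([(u-m['cx'])/m['fx'],(v-m['cy'])/m['fy'],1])
    return c+d*(z-c[2])/d[2]
def proj(n,X):
    m=vision.camera_model(n); p=np.array(m['R'])@X+np.array(m['t'])
    return p[0]/p[2]*m['fx']+m['cx'],p[1]/p[2]*m['fy']+m['cy']
E
python3 - <<'E'
from h import *
snap('top','t0.png');snap('scene','s0.png')
for n in('top','scene'):
    m=vision.camera_model(n);print(n,-np.array(m['R']).T@m['t'],m['fx'])
s=arm.observe();print(s['time_s'],s['eef_pos'],s['tcp_rot'],s['opening'])
E
```

```text
top [0.43288675 0.03073861 1.43856628] 602.7956886216189
scene [ 1.46269876 -0.07753891  0.89449289] 500.067823243332
0.1 [0.21983095 0.63803286 0.23061705] [-5.18800450e-01 -3.09826503e+00  1.59749176e-03] 0.08547246925885664
```

View pics/t0.png

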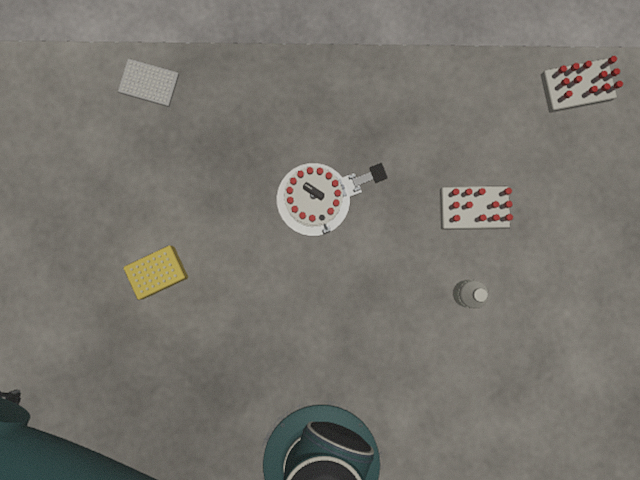

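View pics/s0.png

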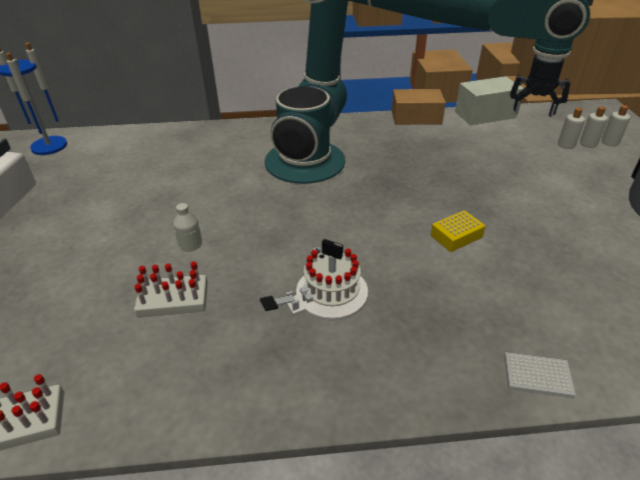

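The top view shows the stand at about (313,199), the pad at (378,172), the bar knob at (314,191) and the pointer at (325,229). In the scene view the pad is at (269,303) and the knob at (332,249). I'll measure these next.

```bash
python3 - <<'E'
from h import *
im=cv2.imread('pics/t0.png')
hsv=cv2.cvtColor(im,cv2.COLOR_BGR2HSV)
# pad
def blob(mask,x0,x1,y0,y1):
    m=np.zeros_like(mask);m[y0:y1,x0:x1]=mask[y0:y1,x0:x1]
    c=max(cv2.findContours(m,cv2.RETR_EXTERNAL,cv2.CHAIN_APPROX_NONE)[0],key=cv2.contourArea)
    M=cv2.moments(c);return (M['m10']/M['m00'],M['m01']/M['m00']),cv2.minAreaRect(c),c
dark=(hsv[:,:,2]<60).astype(np.uint8)*255
p,r,_=blob(dark,365,395,155,190);pad=ray('top',*p,0.049);print('pad',p,r,pad)
k,r,c=blob(dark,295,330,175,207);print('knob',k,r,ray('top',*k,0.155), ray('top',*k,.163))
pts=np.array([ray('top',*q[0],0.163)[:2] for q in cv2.boxPoints(r)[:,None]]);print(pts)
red=((hsv[:,:,1]>150)&((hsv[:,:,0]<10)|(hsv[:,:,0]>170))&(hsv[:,:,2]>80)).astype(np.uint8)*255
red[:,:270]=0;red[:,360:]=0
cs=cv2.findContours(red,cv2.RETR_EXTERNAL,cv2.CHAIN_APPROX_NONE)[0]
P=[]
for q in cs:
    M=cv2.moments(q)
    if M['m00']>8: P.append(ray('top',M['m10']/M['m00'],M['m01']/M['m00'],0.103)[:2])
P=np.array(P);A=np.c_[2*P,np.ones(len(P))];s=np.linalg.lstsq(A,(P**2).sum(1),rcond=None)[0]
c0=s[:2];print(len(P),'centre',c0,'r',np.sqrt(s[2]+c0@c0))
white=((hsv[:,:,1]<30)&(hsv[:,:,2]>170)).astype(np.uint8)*255
d=pad[:2]-c0;print('pad dist',np.hypot(*d),'ang',np.degrees(np.arctan2(d[1],d[0])))
ang=np.degrees(np.arctan2(*(P-c0).T[::-1]))%360;print(sorted(ang.round()))
print(ray('top',325,229,.08))
big=cv2.resize(im[140:250,260:400],None,fx=5.5,fy=5.4,interpolation=cv2.INTER_CUBIC)
s=cv2.imread('pics/s0.png')[225:325,250:380]
cv2.imwrite('pics/c0.png',np.vstack([cv2.resize(big,(420,330)),cv2.resize(s,(420,270))]))
E
```

```text
pad (377.8734061930783, 172.4945355191257) ((377.87933349609375, 172.44830322265625), (16.341190338134766, 12.81297779083252), 68.19859313964844) [ 0.67824341 -0.13042557  0.049     ]
knob (311.29629629629625, 192.1957671957672) ((312.7000427246094, 191.6000213623047), (22.360679626464844, 6.7082037925720215), 26.56505012512207) [0.61572566 0.0250411  0.155     ] [0.61458609 0.02507661 0.163     ]
[[ 0.62000357  0.0466273 ]
 [ 0.63294924  0.04031689]
 [ 0.61177018 -0.00245041]
 [ 0.59884808  0.00388998]]
13 centre [0.619616   0.02098792] r 0.0538091737579729
pad dist 0.16236754275979093 ang -68.83356450742579
[np.float64(9.0), np.float64(33.0), np.float64(57.0), np.float64(81.0), np.float64(105.0), np.float64(129.0), np.float64(153.0), np.float64(178.0), np.float64(249.0), np.float64(273.0), np.float64(297.0), np.float64(321.0), np.float64(346.0)]
[ 0.54277617 -0.00675156  0.08      ]
```

View pics/c0.png

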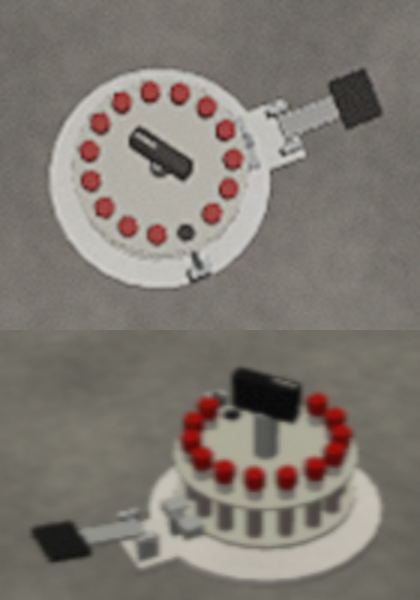

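```bash
python3 - <<'E'
from h import *
for n,(x0,x1,y0,y1) in {'top':(295,333,176,208),'scene':(315,350,236,262)}.items():
    im=cv2.imread('pics/%s0.png'%n[0],0)
    b=cv2.resize(im[y0:y1,x0:x1],None,fx=8,fy=8,interpolation=cv2.INTER_CUBIC)
    m=(b<85).astype(np.uint8)
    if n=='top': m=cv2.morphologyEx(m,cv2.MORPH_CLOSE,np.ones((25,25)))
    c=max(cv2.findContours(m,cv2.RETR_EXTERNAL,cv2.CHAIN_APPROX_NONE)[0],key=cv2.contourArea)
    h=cv2.approxPolyDP(cv2.convexHull(c),8,True)[:,0]
    px=(h+.5)/8-.5+[x0,y0]
    W=np.array([ray(n,*p,.163)[:2] for p in px])
    print(n);
    for i in range(len(W)):
        e=W[(i+1)%len(W)]-W[i];print(px[i].round(1),W[i].round(4),'len %.1f ang %.1f'%(1e3*np.hypot(*e),np.degrees(np.arctan2(e[1],e[0]))%180))
E
```

```text
top
[305.1 182.4] [0.6355 0.0385] len 5.9 ang 82.6
[307.8 182.8] [0.6347 0.0326] len 38.5 ang 56.5
[322.8 192.8] [6.134e-01 5.000e-04] len 7.1 ang 11.1
[323.4 196.1] [ 0.6065 -0.0008] len 10.1 ang 138.7
[320.3 199.6] [0.5989 0.0058] len 20.1 ang 78.9
[311.1 197.7] [0.6028 0.0255] len 27.3 ang 40.4
[302.8 187.9] [0.6236 0.0432] len 12.8 ang 158.3
scene
[322.3 238.9] [0.6071 0.0013] len 9.9 ang 88.8
[326.7 238.7] [0.6073 0.0112] len 40.8 ang 54.8
[342.7 244.4] [0.6308 0.0445] len 23.4 ang 174.6
[343.1 251.4] [0.6541 0.0423] len 24.3 ang 158.4
[340.3 258.7] [0.6767 0.0334] len 20.3 ang 109.2
[331.8 261.4] [0.6833 0.0142] len 30.9 ang 55.6
[319.2 256.8] [ 0.6658 -0.0113] len 60.0 ang 167.9
```

Request:
servo_tool(steps=[38,-64,0,0,0,-7,0,76,-128,0,0,0,-14,0,114,-192,0,0,0,-21,0,152,-256,0,0,0,-28,0,190,-320,0,0,0,-35,0,229,-384,0,0,0,-42,0,267,-448,0,0,0,-49,0,305,-512,0,0,0,-56,0,344,-576,0,0,0,-63,0,382,-640,0,0,0,-70,0,420,-704,0,0,0,-77,0,459,-769,0,0,0,-84,0,459,-769,0,0,0,-91,0,459,-769,0,0,0,-98,0,459,-769,0,0,0,-105,0,459,-769,0,0,0,-105,0,459,-769,0,0,0,-105,0,459,-769,0,0,0,-105,0,459,-769,0,0,0,-105,0,459,-769,0,0,0,-105,0])

```text
time_s: 1.77
eef_pos: [0.6475, -0.0795, 0.231]
tcp_rot: [-2.774, -1.474, 0.0]
force: [0.8, 1.3, -0.7]
opening: 0.0003
gripper_force: 0.0
```

Request:
servo_tool(steps=[16,-27,0,0,0,0,0,32,-54,0,0,0,0,0,32,-54,-35,0,0,0,0,32,-54,-70,0,0,0,0,32,-54,-105,0,0,0,0,32,-54,-140,0,0,0,0,32,-54,-165,0,0,0,0,32,-54,-175,0,0,0,0,32,-54,-175,0,0,0,0,32,-54,-175,0,0,0,0])

```text
time_s: 2.6
eef_pos: [0.6793, -0.1314, 0.0573]
tcp_rot: [2.774, 1.475, 0.0]
force: [0.5, 0.4, 0.8]
opening: -0.0001
gripper_force: 0.0
```

Request:
servo_tool(steps=[0,-1,-4,0,0,0,0,0,-1,-8,0,0,0,0,0,-1,-11,0,0,0,0,0,-1,-14,0,0,0,0,0,-1,-17,0,0,0,0,0,-1,-20,0,0,0,0,0,-1,-20,0,0,0,0])

```text
time_s: 3.18
eef_pos: [0.6785, -0.1323, 0.0353]
tcp_rot: [-2.773, -1.474, 0.001]
force: [0.4, -0.5, 1.2]
opening: 0.0004
gripper_force: 0.3
```

Request:
servo_tool(steps=[0,0,-3,0,0,0,0,0,0,-6,0,0,0,0,0,0,-9,0,0,0,0,0,0,-12,0,0,0,0,0,0,-12,0,0,0,0,0,0,-12,0,0,0,0])

```text
time_s: 3.68
eef_pos: [0.6798, -0.1326, 0.0256]
tcp_rot: [2.773, 1.474, 0.003]
force: [0.1, -0.5, 11.8]
opening: -0.0
gripper_force: 5.4
```

Request:
servo_tool(steps=[0,0,-2,0,0,0,0,0,0,-3,0,0,0,0,0,0,-3,0,0,0,0])

```text
time_s: 3.93
eef_pos: [0.6802, -0.1326, 0.0249]
tcp_rot: [2.772, 1.474, 0.004]
force: [-10.9, 2.6, 31.2]
opening: -0.0
gripper_force: 14.7
```

Request:
servo_tool(steps=[0,0,30,0,0,0,0,0,0,65,0,0,0,0,0,0,100,0,0,0,0,0,0,140,0,0,0,0,0,0,175,0,0,0,0.7,40,-40,190,0,0,0,0.7,60,-70,190,0,0,0,0.7,60,-70,190,0,0,0,0.7,60,-70,190,0,0,0,0.7])

```text
time_s: 4.68
eef_pos: [0.7399, -0.2047, 0.21]
tcp_rot: [-2.775, -1.472, 0.001]
force: [0.5, 0.5, -0.9]
opening: 0.0593
gripper_force: 0.0
```

```bash
python3 - <<'E'
from h import *
a=snap('top','t1.png');b=snap('scene','s1.png')
cv2.imwrite('pics/c1.png',np.vstack([cv2.resize(a[140:250,260:400,::-1],(420,300)),cv2.resize(b[225:325,250:380,::-1],(420,300))]))
s=arm.observe();print(s['time_s'],s['eef_pos'],s['tcp_rot'],s['opening'],s['force'])
E
```

```text
4.7833 [ 0.73876612 -0.2024786   0.21006329] [-2.77326897e+00 -1.47326929e+00  1.58806654e-03] 0.059642770253818665 [-0.21572221  0.99302292 -0.39003249]
```

View pics/c1.png

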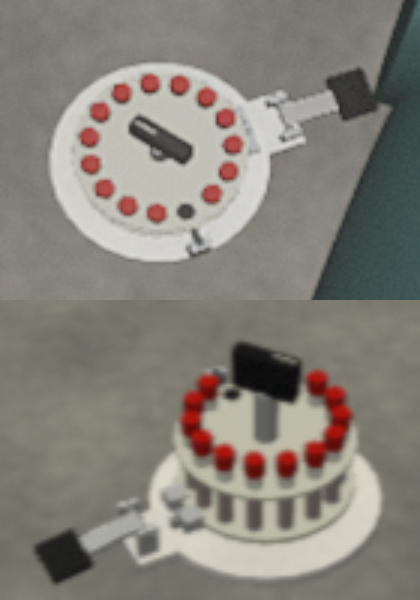

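The pedal stays down (the pad now sits lower in the scene view) and the pin is clear of the lugs. Next I go above the knob.

Request:
servo_tool(steps=[-20,37,0,0,0,0,0.7,-40,74,0,0,0,0,0.7,-60,111,0,0,0,0,0.7,-80,148,0,0,0,0,0.7,-100,185,0,0,0,0,0.7,-120,224,0,0,0,0,0.7,-120,224,0,0,0,0,0.7,-120,224,0,0,0,0,0.7,-120,224,0,0,0,0,0.7])

```text
time_s: 5.53
eef_pos: [0.6186, 0.022, 0.2115]
tcp_rot: [2.773, 1.476, 0.001]
force: [0.0, -0.2, -0.5]
opening: 0.0597
gripper_force: 0.0
```

```bash
python3 - <<'E'
from h import *
b=snap('scene','s2.png')
cv2.imwrite('pics/c2.png',cv2.resize(b[165:325,240:440,::-1],(600,480),interpolation=cv2.INTER_CUBIC))
P=[];R=[]
for i in range(6):
    vision.get_image('scene'); s=arm.observe();P.append(s['eef_pos']);R.append(s['tcp_rot'])
p=np.mean(P,0);print(s['time_s'],p,R[-1]);print(proj('scene',np.array([.6196,.021,.163])),proj('scene',p))
E
```

```text
5.8833 [0.61920644 0.02074962 0.21099519] [-2.77454166e+00 -1.47319925e+00  6.43323668e-04]
(np.float64(331.6193403418311), np.float64(241.9100731763803)) (np.float64(331.5737899996006), np.float64(225.11234565782573))
```

View pics/c2.png

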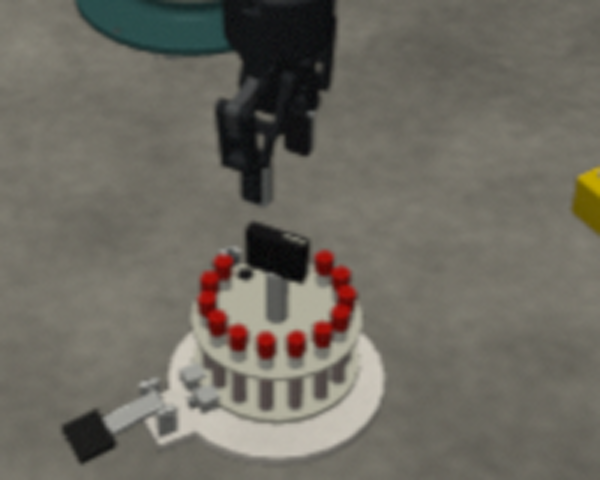

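The gripper is over the bar (centre at about (277,250) in the crop), with the fingers astride it. I descend and close.

Request:
servo_tool(steps=[0,0,-20,0,0,-1,0.7,0,0,-40,0,0,-1,0.7,0,0,-55,0,0,-1,0.7,0,0,-70,0,0,-1,0.7,0,0,-81,0,0,-1,0.7,0,0,-81,0,0,-1,0.7,0,0,-81,0,0,-1,0.7])

```text
time_s: 6.47
eef_pos: [0.6189, 0.0215, 0.1301]
tcp_rot: [-2.786, -1.45, 0.001]
force: [0.3, -0.2, 0.3]
opening: 0.0599
gripper_force: 0.0
```

Request:
servo_tool(steps=[0,0,0,0,0,0,0.4,0,0,0,0,0,0,0.2,0,0,0,0,0,0,0,0,0,0,0,0,0,0,0,0,0,0,0,0,0,0,0,0,0,0,0,0,0,0,0,0,0,0,0,0,0,0,0,0,0,0], grip_force=60)

```text
time_s: 7.13
eef_pos: [0.6192, 0.0218, 0.1312]
tcp_rot: [2.786, 1.451, 0.002]
force: [-0.9, 2.0, 6.6]
opening: 0.0132
gripper_force: 59.4
```

```bash
cat >> h.py <<'E'
def ring():
    out=[]
    for n in('top','scene'):
        im=vision.get_image(n);hsv=cv2.cvtColor(im,cv2.COLOR_RGB2HSV)
        red=((hsv[:,:,1]>150)&((hsv[:,:,0]<10)|(hsv[:,:,0]>170))&(hsv[:,:,2]>80)).astype(np.uint8)*255
        for q in cv2.findContours(red,cv2.RETR_EXTERNAL,cv2.CHAIN_APPROX_NONE)[0]:
            M=cv2.moments(q)
            if M['m00']<12: continue
            p=ray(n,M['m10']/M['m00'],M['m01']/M['m00'],.103)[:2]-[.6196,.021]
            if .045<np.hypot(*p)<.062: out.append((n[0],round(float(np.degrees(np.arctan2(p[1],p[0]))%360),1)))
    return sorted(out)
def state():
    s=arm.observe();r=s['tcp_rot'];yaw=(2*np.degrees(np.arctan2(r[1],r[0]))-90)%180-180
    print('t',s['time_s'],np.round(s['eef_pos'],4),'yaw%.1f'%yaw,'F',np.round(s['force'],1),'T',np.round(s['torque'],3),s['opening'],s['gripper_force'])
E
python3 - <<'E'
from h import *
print(ring());state()
E
```

```text
[('s', 6.4), ('s', 70.9), ('s', 279.4), ('s', 344.6), ('t', 103.8), ('t', 175.5), ('t', 223.5), ('t', 247.4)]
t 7.2333 [0.6192 0.0218 0.1312] yaw-35.0 F [-2.   2.5  6.5] T [0.402 0.291 0.041] 0.01265989013393164 59.354007840156555
```

Request:
servo_tool(steps=[0,0,0,0,0,-4,0,0,0,0,0,0,-8,0,0,0,0,0,0,-12,0,0,0,0,0,0,-16,0,0,0,0,0,0,-20,0,0,0,0,0,0,-24,0,0,0,0,0,0,-24,0,0,0,0,0,0,-24,0])

```text
time_s: 7.9
eef_pos: [0.6192, 0.0218, 0.1312]
tcp_rot: [-3.027, -0.839, -0.002]
force: [-2.1, 2.8, 6.1]
opening: 0.0133
gripper_force: 59.4
```

```bash
python3 - <<'E'
from h import *
print(ring());state()
E
```

```text
[('s', 6.2), ('s', 70.2), ('s', 204.0), ('s', 279.1), ('s', 344.5), ('t', 127.3), ('t', 150.9), ('t', 199.6), ('t', 223.5), ('t', 247.1)]
t 8.0 [0.6192 0.0219 0.1312] yaw-59.0 F [-1.7  2.7  6.4] T [0.438 0.293 0.047] 0.013074821684308579 59.389252066612244
```

Request:
servo_tool(steps=[0,0,0,0,0,-4,0,0,0,0,0,0,-8,0,0,0,0,0,0,-12,0,0,0,0,0,0,-16,0,0,0,0,0,0,-20,0,0,0,0,0,0,-24,0,0,0,0,0,0,-28,0,0,0,0,0,0,-32,0,0,0,0,0,0,-36,0,0,0,0,0,0,-40,0,0,0,0,0,0,-44,0,0,0,0,0,0,-47,0,0,0,0,0,0,-47,0,0,0,0,0,0,-47,0])

```text
time_s: 9.17
eef_pos: [0.6192, 0.0219, 0.1312]
tcp_rot: [-3.11, 0.438, -0.002]
force: [-1.5, 1.7, 6.6]
opening: 0.0129
gripper_force: 59.4
```

```bash
python3 - <<'E'
from h import *
print(ring());state()
a=snap('top','t3.png');b=snap('scene','s3.png')
cv2.imwrite('pics/c3.png',np.vstack([cv2.resize(a[140:250,260:400,::-1],(420,300)),cv2.resize(b[225:325,250:380,::-1],(420,300))]))
E
```

```text
[('s', 7.5), ('s', 62.6), ('s', 204.9), ('s', 279.1), ('s', 345.9), ('t', 104.5), ('t', 152.0), ('t', 176.5), ('t', 200.4), ('t', 224.2), ('t', 248.7)]
t 9.2667 [0.6192 0.0219 0.1312] yaw-106.0 F [-2.   2.8  6.4] T [0.369 0.24  0.052] 0.013339724609966465 59.38392877578735
```

View pics/c3.png

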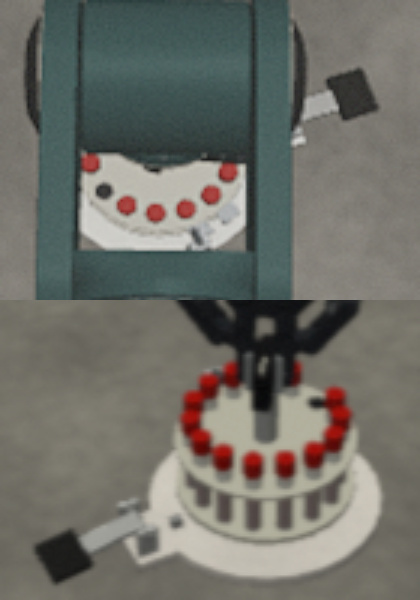

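The empty place is now at (104,190) in the top crop. That is 72° on, three clicks clockwise, and the third tube sits at the pointer (185,208). The pedal is still down and the knob is held, so I hand in.

```bash
python3 -c "
from rig import workorder;print(workorder.sign_off())"
```

```text
the job is handed in; nothing more can be done
None
```

I pressed the pedal until it stayed down, then turned the carousel three clicks clockwise so the third tube is at the pointer, and handed the job in at about 9 s with the knob still gripped.

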